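Reset a tripped breaker on the welding bench power box

TASK

One of the three overload breakers on the bench power box has tripped: its reset key stands up higher in its finger well than the other two. Press the main rocker switch fully to OFF, reach a fingertip into that well and press the key down until it is fully in, then press the rocker fully back to ON. Only touch and press: do not press the other two keys, and leave the things lying on the bench where they are.

Things in the scene. Friction and masses are not known exactly. Their poses are not given: they have to be found in the camera images.
- power_box: Grey steel bench power box, bolted down, 130 mm deep (its x), 300 mm wide (its y), top panel 90 mm above the bench. Origin: centre of its underside on the bench; z up; -x is the front with three round socket covers, +x the rear with a conduit elbow. Handles stand out 31 mm at both ends. On top along y, at x = 0: three well blocks at y = +105, +37, -31 mm (places vary) and the main rocker at -107 mm.
- breaker_tripped: The tripped breaker's block, 114 (x) by 66 (y) by 40 mm high, one of the three in the row, fixed to the box; axes as the box's. Origin: centre of its underside, 50 mm above the bench. In its middle a rectangular finger well, open at the top, 60 mm along x by 42 mm along y, 36 mm deep, with a round black key 18 mm across at its centre. The other two blocks are alike.
- key_tripped_top (a point): Centre of the top of the tripped breaker's key. While tripped it stands about 18 mm below the top panel (72 mm above the bench); fully in, it is 30 mm below it (60 mm above the bench). It moves straight down with about 3.5 N of friction, has no spring and stays where it is left.
- key_tripped (a joint): How far the tripped key is pressed in, m: about 0 to 0.001 at the start, 0.012 fully in (a hard stop).
- key_second_top (a point): Centre of the top of another breaker's key, already in, 30 mm below the top panel. Not to be pressed.
- key_second (a joint): The same joint for that key: 0.012, fully in, at the start.
- key_third_top (a point): Centre of the top of the last breaker's key, already in, 30 mm below the top panel. Not to be pressed.
- key_third (a joint): The same joint for that key: 0.012, fully in, at the start.
- main_rocker (a joint): Main rocker: grey paddle in a black frame, 36 mm wide (box y), 72 mm long (box x), two flat faces in a shallow V over the pivot. 0 = OFF: front face (box -x) down and level, rear face up at 0.40 rad. 0.40 = ON, as it starts: rear face down, front face up. About 0.05 N m of friction (2 to 4 N at a face), hard stop at each end, no spring: it stays where it is left.
- switch_off_face (a point): Point on the rocker's front face (the plain one), 24 mm from the pivot line, on the face's surface. Press here for OFF. About 104 mm above the bench when down, 113 mm when up; it moves with the rocker.
- switch_on_face (a point): Point on the rocker's rear face (the one with a thin moulded bar across its outer end), 24 mm from the pivot line, on the surface. Press here for ON. About 104 mm above the bench when down, 113 mm when up.
- hammer: Loose hand hammer lying on the bench beside the box's +y end, about 260 mm long. Leave it.
- bracket: Loose bent steel bracket, an upside-down U 110 by 50 mm and 52 mm high, behind the box. Leave it.
- tube_offcut: Loose offcut of 30 mm square steel tube, 140 mm long, in front of the box. Leave it.
- weld_magnet: Loose arrow-shaped welding magnet, about 115 by 75 mm and 19 mm thick, lying flat beside the box's -y end. Leave it.

How it is judged:
By the outcome, as a careful person would: the job done as asked, in the order asked, and still so for the second after the job is handed in, with the robot touching nothing.
It also fails if it takes over 48 s, if anything falls off the work surface, if the arm or the gripper's body presses on something with over 40 N, if the wrist force passes 120 N, or if a joint passes its speed limit or range.

ROBOT

A 7-joint arm with a two-finger parallel gripper is mounted at the origin on the work surface. World frame = base frame: x ahead of the robot, y to its left, z up, the work surface at z = 0. Lengths are in m, angles in rad, forces in N, time in s.
With the tool pointing down it reaches from about 0.425 to 0.875 m from the base axis. Payload 4.7 kg.
Tool frame: the origin (TCP) lies midway between the tips of the shut fingers; the grasp point (between the pads) lies 19 mm behind it; x points along the fingers, y is the direction in which the jaws open and shut, and the axes are right-handed (so a half turn about x gives the same grasp; the last joint's range is limited). The gripper opens to 87 mm and grips with 3 to 60 N. Pads are 19 mm wide; open, the fingers measure 117 mm over their backs; the gripper's body (75 mm by 190 mm) begins 51 mm behind the grasp point.
Start: joints at [-1.335, 0.321, -0.07, 1.45, 0.023, 1.371, -0.057], TCP at [0.143, 0.634, 0.223] pointing down, gripper open.
Joint ranges: [-2.86, 2.86], [-0.3, 2.09], [-1.38, 1.24], [0.06, 2.45], [-1.56, 4.7], [0.09, 2.05], [-2.69, 2.69]. Speed limits (rad/s): [2.57, 2.57, 3.14, 3.14, 3.14, 3.14, 3.14].

INTERFACE

Orientations are given as a rotation vector (axis times angle).
In Python, from bench import ctrl gives the robot as it stands. The module is installed in compiled form; this text tells all that it offers.
- The arm moves only by the shell command python3 -m jog 'ROWS' [FORCE]. ROWS is JSON, a list of rows, each an object with "rot": the turn, a rotation vector about the tool's x, y, z in units of 5 degrees (1.0 is 5 degrees), a list of three; "travel": the shift along the tool's x, y, z in units of 0.3 m (1.0 is 0.3 m), a list of three; "jaw": the closure, from -1 (fully open) to 1 (shut), so that 0 is half open. In form: [{"rot": [ax, ay, az], "travel": [tx, ty, tz], "jaw": jaw}, ...]. A call has 1 to 8 rows; each row shifts and turns the commanded pose from where the row before left it, along the tool's axes as they then stand; what a row does not reach is not made up. A row lasts 1/10 s, in which the tool goes at most 50 mm and 8.59 degrees, less where a joint would pass 70% of its speed; a pose out of reach is approached as far as the arm can. A call with a number of a shift or a turn outside -1 to 1 is refused whole. A call with a gripper value outside its range is refused whole. The fingers move at their own pace and stop on an object; FORCE is the grip in N (left out, the last holds). Time passes only in rows, so rows that do not move let the fingers close. It gives the time, the measured TCP pose, the force and the opening at its end, in the units of the state.
- ctrl.get_state(): the state, without advancing time (a new reading comes with each control period).
- ctrl.get_image(name): name is "scene" or "top" or "wrist"; returns the picture (400x640x3 uint8, red, green, blue); there is no depth.
- ctrl.camera_model(name): a dict with "mtx" (3x3 intrinsics, pixels), "extrinsics" (4x4, takes a point from world to camera coordinates); the wrist camera has in their place "hand_eye" (4x4, takes a point from camera to tool coordinates, whose origin is the TCP and whose axes are the tool frame's). Camera axes: x right, y up, looking along -z (the intrinsics and any distortion apply to the point x, -y, -z); pixel columns grow to the right and rows downward; lengths in m; the calibration is good to about 2 mm. The wrist camera is an equidistant fisheye: a pixel r from the principal point sees the ray r / f radians off the axis. A picture is of the moment at which its call begins: read the wrist's pose just before it. camera_model takes no time and is no camera call.
- ctrl.close_job(): hands the job in, once; it reports no verdict.
The state is a dict: "time": time; "joint_positions": joint angles; "qd": joint speeds; "joint_torque": joint torques, N m; "position": TCP position; "tool_rot": TCP orientation; "ft_force": force on the tool from outside, world axes, zero at the start; "torque": the same for the moment, N m; "grip_width": opening from 0.0 (shut) to 1.0 (fully open).
Only numpy, scipy, OpenCV 4.12 (cv2) and the standard library are available. Lean on these libraries where they do the work, as an engineer would, in place of code of your own. Each camera call takes 0.05 s, during which the arm holds its last target.

## Working session

There is one attempt and no reset: what is moved stays moved. The work goes in short steps, Python scripts to look and compute and a shell command to move; the robot and the scene stay as the last step left them, time stands still between calls to the robot, and variables do not carry over. Pictures are saved under pics/ and viewed, and the job is handed in when it is done.

```bash
mkdir -p pics
cat > h.py <<'E'
import numpy as np, cv2
from bench import ctrl
from scipy.spatial.transform import Rotation as R
def snap(n,f):
    s=ctrl.get_state(); im=ctrl.get_image(n); cv2.imwrite('pics/'+f,im[:,:,::-1]); return s,im
def ray(n,uv,s=None):
    m=ctrl.camera_model(n); K=np.array(m['mtx']); u,v=uv
    x=(u-K[0,2])/K[0,0]; y=(v-K[1,2])/K[1,1]
    if n!='wrist':
        d=np.array([x,-y,-1.]); E=np.array(m['extrinsics']); Rt=E[:3,:3].T
        return -Rt@E[:3,3], Rt@d/np.linalg.norm(d)
    th=np.hypot(x,y); d=np.array([0,0,1.]) if th<1e-9 else np.array([x/th*np.sin(th),y/th*np.sin(th),np.cos(th)])
    d=d*[1,-1,-1]; H=np.array(m['hand_eye']); Rw=R.from_rotvec(s['tool_rot']).as_matrix()
    return np.array(s['position'])+Rw@H[:3,3], Rw@H[:3,:3]@d
def onz(n,uv,z,s=None):
    o,d=ray(n,uv,s); return o+d*(z-o[2])/d[2]
def proj(n,p,s=None):
    m=ctrl.camera_model(n); K=np.array(m['mtx'])
    if n!='wrist':
        E=np.array(m['extrinsics']); c=(E@np.append(p,1))[:3]*[1,-1,-1]; return K[:2,:2]@(c[:2]/c[2])+K[:2,2]
    H=np.array(m['hand_eye']); Rw=R.from_rotvec(s['tool_rot']).as_matrix()
    t=Rw.T@(np.array(p)-s['position']); c=H[:3,:3].T@(t-H[:3,3])*[1,-1,-1]
    r=np.hypot(*c[:2]); th=np.arctan2(r,c[2]); return K[:2,:2]@(c[:2]/r*th)+K[:2,2]
E
python3 - <<'E'
from h import *
for n in ['scene','top','wrist']:
    s,_=snap(n,n+'0.png'); m=ctrl.camera_model(n); print(n,{k:np.round(v,3).tolist() if not isinstance(v,str) else v for k,v in m.items()})
print(s); print(R.from_rotvec(s['tool_rot']).as_matrix().round(3))
E
```

```text
scene {'mtx': [[486.094, 0.0, 314.533], [0.0, 486.094, 204.159], [0.0, 0.0, 1.0]], 'extrinsics': [[0.508, 0.861, 0.013, -0.343], [-0.475, 0.268, 0.838, 0.167], [0.718, -0.432, 0.546, -1.914], [0.0, 0.0, 0.0, 1.0]]}
top {'mtx': [[391.78, 0.0, 319.085], [0.0, 391.78, 201.027], [0.0, 0.0, 1.0]], 'extrinsics': [[0.014, -1.0, -0.008, 0.056], [0.985, 0.012, 0.171, -0.574], [-0.171, -0.01, 0.985, -1.086], [0.0, 0.0, 0.0, 1.0]]}
wrist {'mtx': [[309.707, 0.0, 313.661], [0.0, 309.707, 197.407], [0.0, 0.0, 1.0]], 'hand_eye': [[-0.0, 0.286, -0.958, -0.162], [1.0, -0.001, -0.0, -0.0], [-0.001, -0.958, -0.286, -0.08], [0.0, 0.0, 0.0, 1.0]]}
{'time': 0.1, 'joint_positions': array([-1.33485598,  0.32174696, -0.07008066,  1.45153656,  0.02257185,
        1.37079793, -0.05690967]), 'qd': array([ 7.88893935e-04, -7.61541412e-04, -1.44841970e-04, -1.49656125e-03,
        2.31433933e-05, -1.05438087e-03, -8.98334132e-05]), 'joint_torque': array([-1.77275301e-04, -4.92569554e+01, -4.05748654e-01, -3.13399744e+01,
       -6.42601401e-02,  3.94399278e-02,  1.03687812e-04]), 'position': array([0.14294868, 0.63358588, 0.22158034]), 'tool_rot': array([ 0.17282901,  1.56389273, -0.17550066]), 'ft_force': array([-0.91831673,  0.57790753, -0.4054856 ]), 'torque': array([-0.00573278, -0.03502851,  0.02894442]), 'grip_width': 1.0012371105224376}
[[-0.     0.22   0.975]
 [-0.002  0.975 -0.22 ]
 [-1.    -0.002  0.   ]]
```

View pics/top0.png

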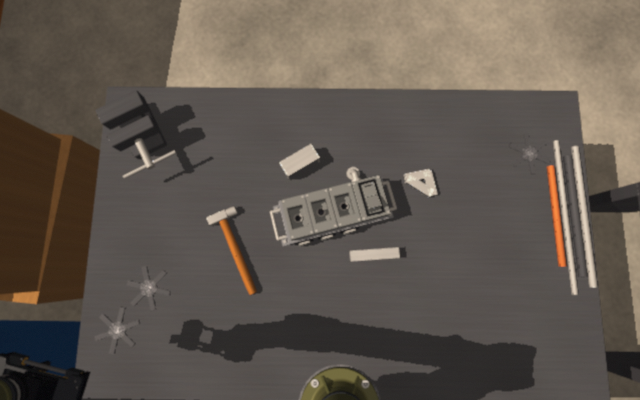

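View pics/scene0.png

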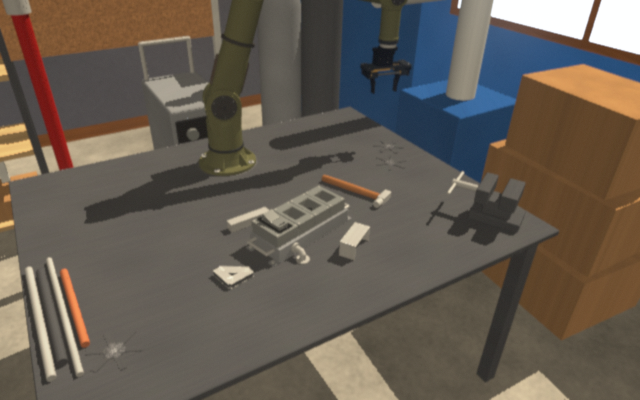

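View pics/wrist0.png

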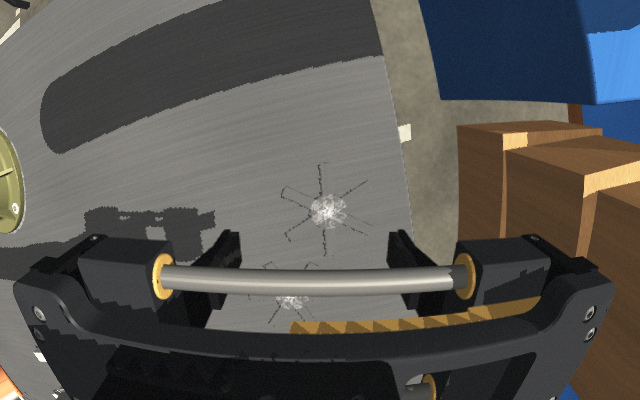

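The top view shows the box centred near (335,210), with wells at about (298,217), (321,211), (344,206) and the rocker at (372,196). The hammer is to the left, the magnet at (424,181), the bracket at (300,160) and the tube at (375,254). I'll enlarge it.

Run:
```python
from h import *
im=cv2.imread('pics/top0.png')[140:270,250:450]; cv2.imwrite('pics/top0z.png',cv2.resize(im,None,fx=4,fy=4,interpolation=cv2.INTER_CUBIC))
im=cv2.imread('pics/scene0.png')[170:290,210:410]; cv2.imwrite('pics/scene0z.png',cv2.resize(im,None,fx=4,fy=4,interpolation=cv2.INTER_CUBIC))
```

```text
(no output)
```

View pics/top0z.png

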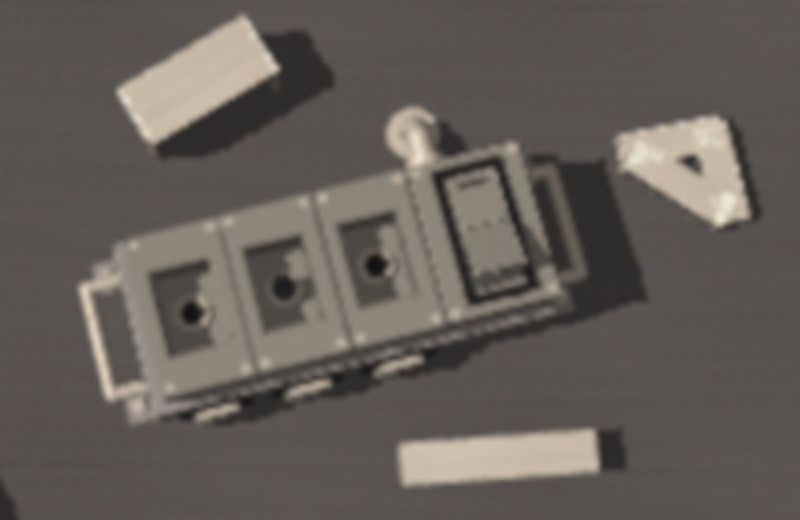

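View pics/scene0z.png

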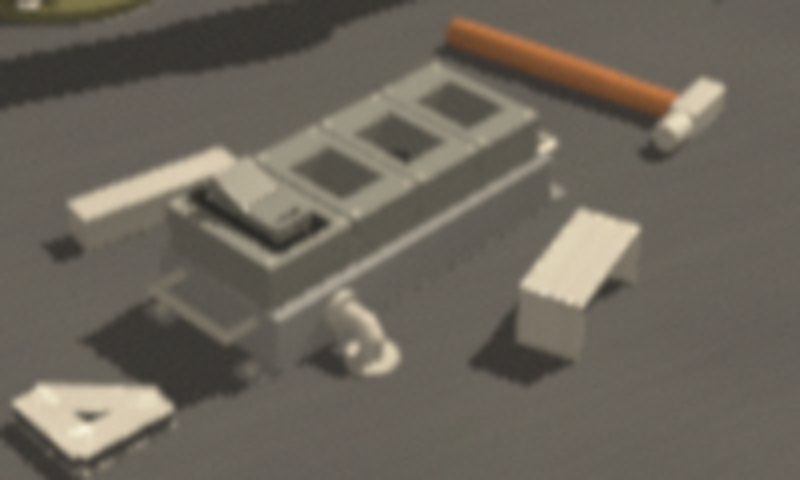

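Run:
```python
from h import *
q=[(120,247),(520,145),(558,292),(160,395)]
P=[onz('top',(250+u/4,140+v/4),0.09) for u,v in q]
print(np.round(P,3)); print([np.linalg.norm(P[i]-P[(i+1)%4]).round(3) for i in range(4)])
c=np.mean(P,0); ex=(P[0]-P[3]+P[1]-P[2])[:2]; print(c, np.degrees(np.arctan2(ex[1],ex[0])))
ey=(P[0]-P[1]+P[3]-P[2])[:2]; print(np.degrees(np.arctan2(ey[1],ey[0])))
for n,q in [('k',(192,313)),('k',(285,288)),('k',(376,265)),('rock',(486,228))]:
    uv=(250+q[0]/4,140+q[1]/4)
    p=onz('top',uv,.105 if n=='rock' else .062); print(n,p.round(4))
print(ctrl.get_state()['position'], ctrl.get_state()['time'])
```

```text
[[ 0.563  0.172  0.09 ]
 [ 0.64  -0.108  0.09 ]
 [ 0.535 -0.133  0.09 ]
 [ 0.46   0.142  0.09 ]]
[np.float64(0.29), np.float64(0.107), np.float64(0.284), np.float64(0.107)]
[0.54969556 0.01828884 0.09      ] 15.038616488764738
105.2747450829961
k [0.521  0.1226 0.062 ]
k [0.5398 0.0567 0.062 ]
k [ 0.5573 -0.0081  0.062 ]
rock [ 0.5771 -0.0815  0.105 ]
[0.14294322 0.63367918 0.22171748] 0.15
```

```bash
cat > sim.py <<'E'
from h import *
def sim(rows,p,Rm):
    for ax,t in rows:
        p=p+Rm@(np.array(t)*.3); Rm=Rm@R.from_rotvec(np.radians(5*np.array(ax))).as_matrix()
    return p,Rm
def delta(target):  # tool-axes units to target, world
    s=ctrl.get_state(); return R.from_rotvec(s['tool_rot']).as_matrix().T@(np.array(target)-s['position'])/.3
E
python3 - <<'E'
from sim import *
s=ctrl.get_state(); p=s['position'];Rm=R.from_rotvec(s['tool_rot']).as_matrix()
for b in (0,-.03,-.05):
    for k in (8,16,17):
        P,_=sim([([.78,0,0],[0,b,.15])]*k,p,Rm); print(b,k,P.round(3), np.hypot(*P[:2]).round(3))
E
```

```text
0 8 [0.462 0.476 0.222] 0.663
0 16 [0.652 0.176 0.222] 0.676
0 17 [0.664 0.132 0.222] 0.677
-0.03 8 [0.43  0.412 0.222] 0.596
-0.03 16 [0.561 0.074 0.222] 0.566
-0.03 17 [0.564 0.028 0.222] 0.564
-0.05 8 [0.409 0.37  0.222] 0.551
-0.05 16 [0.5   0.006 0.223] 0.5
-0.05 17 [ 0.497 -0.041  0.223] 0.499
```

```bash
python3 -m jog '[{"rot":[0.78,0,0],"travel":[0,-0.03,0.15],"jaw":1},{"rot":[0.78,0,0],"travel":[0,-0.03,0.15],"jaw":1},{"rot":[0.78,0,0],"travel":[0,-0.03,0.15],"jaw":1},{"rot":[0.78,0,0],"travel":[0,-0.03,0.15],"jaw":1},{"rot":[0.78,0,0],"travel":[0,-0.03,0.15],"jaw":1},{"rot":[0.78,0,0],"travel":[0,-0.03,0.15],"jaw":1},{"rot":[0.78,0,0],"travel":[0,-0.03,0.15],"jaw":1},{"rot":[0.78,0,0],"travel":[0,-0.03,0.15],"jaw":1}]' 20
python3 -m jog '[{"rot":[0.78,0,0],"travel":[0,-0.03,0.15],"jaw":1},{"rot":[0.78,0,0],"travel":[0,-0.03,0.15],"jaw":1},{"rot":[0.78,0,0],"travel":[0,-0.03,0.15],"jaw":1},{"rot":[0.78,0,0],"travel":[0,-0.03,0.15],"jaw":1},{"rot":[0.78,0,0],"travel":[0,-0.03,0.15],"jaw":1},{"rot":[0.78,0,0],"travel":[0,-0.03,0.15],"jaw":1},{"rot":[0.78,0,0],"travel":[0,-0.03,0.15],"jaw":1},{"rot":[0.78,0,0],"travel":[0,-0.03,0.15],"jaw":1}]'
python3 -m jog '[{"rot":[0,0,0],"travel":[0,0,0.1],"jaw":1},{"rot":[0,0,0],"travel":[0,0,0],"jaw":1}]'
python3 - <<'E'
from sim import *
s,_=snap('wrist','w1.png'); print(s['position'],s['time'],s['ft_force'].round(1),s['grip_width']); print(R.from_rotvec(s['tool_rot']).as_matrix().round(4))
E
```

```text
time: 0.95
position: [0.4313, 0.4109, 0.2223]
tool_rot: [0.601, 1.486, -0.602]
ft_force: [0.9, 0.8, -0.2]
grip_width: 0.352
time: 1.75
position: [0.561, 0.0723, 0.2223]
tool_rot: [1.018, 1.32, -1.018]
ft_force: [0.3, -0.3, -0.1]
grip_width: 0.009
time: 1.95
position: [0.5691, 0.0384, 0.2228]
tool_rot: [1.021, 1.315, -1.023]
ft_force: [0.0, -0.8, -0.6]
grip_width: 0.002
[0.5691352  0.03843691 0.22275876] 1.95 [ 0.  -0.8 -0.6] 0.0022878679327532725
[[ 8.000e-04  9.687e-01  2.480e-01]
 [-2.500e-03  2.480e-01 -9.687e-01]
 [-1.000e+00  2.000e-04  2.700e-03]]
```

View pics/w1.png

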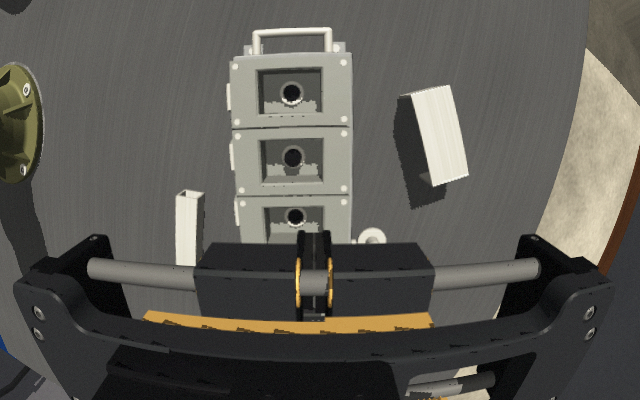

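Run:
```python
from h import *
im=cv2.imread('pics/w1.png')[40:245,220:365]; cv2.imwrite('pics/w1z.png',cv2.resize(im,None,fx=2.9*1.3,fy=2.9,interpolation=cv2.INTER_CUBIC) if 0 else cv2.resize(im,None,fx=2.9,fy=2.9,interpolation=cv2.INTER_CUBIC))
```

```text
(no output)
```

View pics/w1z.png

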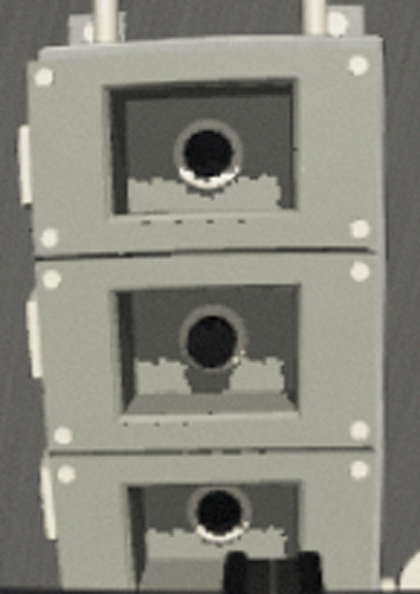

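The middle key (w1 about (293,158)) looks larger, shows its side and casts a longer shadow, so it is probably the tripped one. I'll confirm by measuring it.

Run:
```python
from sim import *
s=ctrl.get_state()
W=lambda q:(220+q[0]/2.9-.33,40+q[1]/2.9-.33)
scr={'A':[(44,77),(358,65),(49,237),(360,229)],'B':[(52,280),(360,271),(63,436),(360,431)]}
for k,q in scr.items():
    P=np.array([onz('wrist',W(a),.09,s) for a in q]); print(k,P.mean(0).round(4)); 
    for i,j in((0,1),(2,3),(2,0),(3,1)):
        d=(P[j]-P[i]); print(np.linalg.norm(d).round(4),np.degrees(np.arctan2(d[1],d[0])).round(2))
# keys: triangulate with top view using dark blobs
iw=cv2.imread('pics/w1.png',0); it=cv2.imread('pics/top0.png',0)
def blob(im,c,r,th):
    x0,y0=int(c[0])-r,int(c[1])-r; w=im[y0:y0+2*r+1,x0:x0+2*r+1]
    n,l,st,ce=cv2.connectedComponentsWithStats((w<th).astype(np.uint8)); 
    i=1+np.argmin(np.hypot(*(ce[1:]-r).T)) ; return ce[i]+[x0,y0],st[i]
for n,a,b in [('A',(207,153),(192,313)),('B',(212,342),(285,288)),('C',(218,512),(376,265))]:
    w,sw=blob(iw,W(a),12,30); t,st=blob(it,(250+b[0]/4,140+b[1]/4),5,45)
    o1,d1=ray('wrist',w,s);o2,d2=ray('top',t)
    k=np.linalg.lstsq(np.stack([d1,-d2],1),o2-o1,rcond=None)[0]; p,q=o1+k[0]*d1,o2+k[1]*d2
    print(n,w.round(1),sw,t.round(1),st,((p+q)/2).round(4),'gap',np.linalg.norm(p-q).round(4),[onz('wrist',w,z,s)[:2].round(4) for z in(.06,.072)])
```

```text
A [0.5207 0.128  0.09  ]
0.1025 15.59
0.1026 15.41
0.0539 105.52
0.0543 105.67
B [0.5393 0.0623 0.09  ]
0.1023 15.76
0.1024 15.58
0.0541 105.77
0.0544 105.83
A [291.   92.1] [  5   5  15  16 173] [297.4 217.9] [ 3  3  4  5 17] [0.5213 0.1261 0.0653] gap 0.0041 [array([0.5205, 0.1283]), array([0.5215, 0.128 ])]
B [292.5 157.3] [  5   4  16  18 169] [320.5 211.5] [ 3  3  4  4 16] [0.5402 0.0603 0.059 ] gap 0.004 [array([0.5388, 0.0619]), array([0.5391, 0.0639])]
C [295.2 216.1] [  7   6  14  13 146] [343.5 206. ] [ 3  3  4  5 16] [ 0.559  -0.0069  0.0477] gap 0.0027 [array([ 0.5574, -0.0017]), array([0.557 , 0.0027])]
```

```bash
python3 -m jog '[{"rot":[-0.25,0,0],"travel":[0,0,0.15],"jaw":1},{"rot":[0,0,0],"travel":[0,0,0.15],"jaw":1},{"rot":[0,0,0],"travel":[0,0,0.15],"jaw":1},{"rot":[0,0,0],"travel":[0,0,0.15],"jaw":1},{"rot":[0,0,0],"travel":[0,0,0],"jaw":1}]'
python3 - <<'E'
from sim import *
s,im=snap('wrist','w2.png'); print(s['position'].tolist(),s['tool_rot'].tolist(),s['time'],s['ft_force'].round(1))
print(R.from_rotvec(s['tool_rot']).as_matrix().round(4))
z=im[20:250,200:400,::-1]; cv2.imwrite('pics/w2z.png',cv2.resize(z,None,fx=2.6,fy=2.6,interpolation=cv2.INTER_CUBIC))
E
```

```text
time: 2.5
position: [0.6174, -0.1349, 0.2222]
tool_rot: [1.002, 1.324, -1.008]
ft_force: [0.4, -1.2, -0.0]
grip_width: 0.007
[0.617412991583081, -0.13489656722708496, 0.22219987905938654] [1.001503448367379, 1.323645447927319, -1.008243394124293] 2.5 [ 0.4 -1.2 -0. ]
[[-4.000e-04  9.628e-01  2.703e-01]
 [-4.800e-03  2.703e-01 -9.628e-01]
 [-1.000e+00 -1.700e-03  4.500e-03]]
```

View pics/w2z.png

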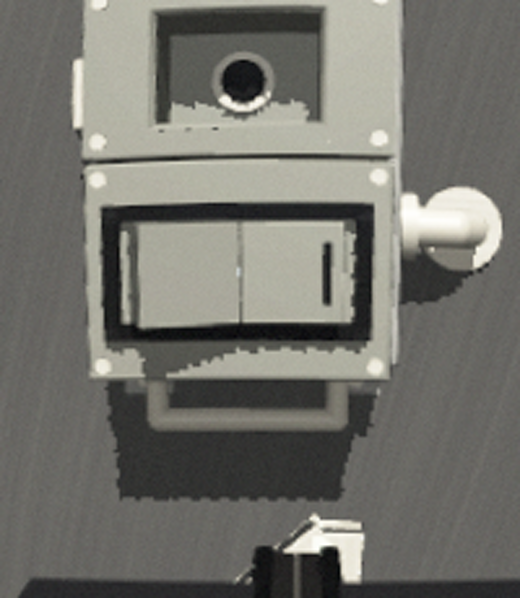

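The rocker pivot line is at w2z x≈240, y from 222 to 325. The plain front face is to the left and stands up, and the barred rear face is to the right.

Run:
```python
from sim import *
s=ctrl.get_state()
W=lambda q:(200+q[0]/2.6-.31,20+q[1]/2.6-.31)
P=np.array([onz('wrist',W(a),.09,s) for a in [(97,180),(379,177),(102,367),(375,366)]]); print('rockblk',P.mean(0).round(4)); d=P[1]-P[0]+P[3]-P[2]; print(np.degrees(np.arctan2(d[1],d[0])),np.linalg.norm(d)/2)
P=np.array([onz('wrist',W(a),.09,s) for a in [(99,2),(378,2),(97,142),(379,138)]]); print('C',P.mean(0).round(4))
print('pivot',[onz('wrist',W(a),.104,s).round(4) for a in [(239,222),(240,325),(240,273)]])
print('key C',[onz('wrist',W((243,80)),z,s).round(4) for z in(.06,.072)])
print('tipseen',(W((297,570))),'proj',proj('wrist',s['position'],s))
print('proj tip', [proj('wrist',s['position']+R.from_rotvec(s['tool_rot']).as_matrix()@np.array(v),s).round(1) for v in [(0,.015,0),(0,-.015,0),(0,0,.0095),(0,0,-.0095),(0,.015,-.0095)]])
```

```text
rockblk [ 0.5775 -0.0759  0.09  ]
15.711999050082222 0.10250885057801334
C [ 0.5569 -0.0029  0.09  ]
pivot [array([ 0.5747, -0.0581,  0.104 ]), array([ 0.5846, -0.0928,  0.104 ]), array([ 0.5797, -0.0751,  0.104 ])]
key C [array([ 0.5573, -0.0025,  0.06  ]), array([ 0.5587, -0.0045,  0.072 ])]
tipseen (313.9207692307692, 238.92076923076922) proj [316.0153537  248.43874874]
proj tip [array([341.8, 248.3]), array([290.2, 248.3]), array([315.9, 262.7]), array([316.1, 233.5]), array([342.4, 233.4])]
```

View pics/w2.png

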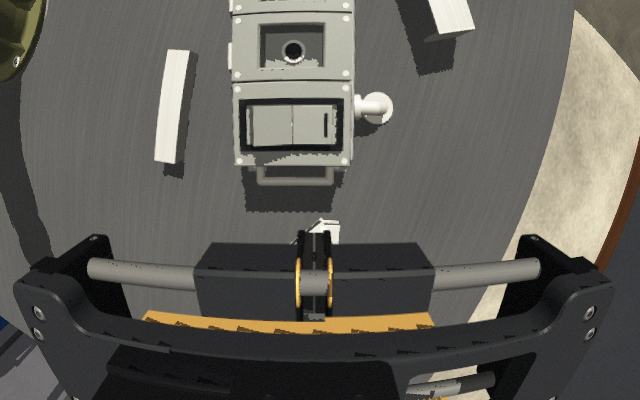

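Run:
```python
from sim import *
print(delta([.5544,-.0824,.13]).round(4))
```

```text
[ 0.3066 -0.1578 -0.2126]
```

```bash
python3 -m jog '[{"rot":[0,0,0],"travel":[0,-0.08,-0.106],"jaw":1},{"rot":[0,0,0],"travel":[0,-0.078,-0.107],"jaw":1},{"rot":[0,0,0],"travel":[0.15,0,0],"jaw":1},{"rot":[0,0,0],"travel":[0.15,0,0],"jaw":1},{"rot":[0,0,0],"travel":[0,0,0],"jaw":1}]'
python3 - <<'E'
from sim import *
s,im=snap('wrist','w3.png'); s2,im2=snap('scene','s3.png'); print(s['position'].round(4),s['time'],s['ft_force'].round(1))
z=im[20:270,200:420,::-1]; cv2.imwrite('pics/w3z.png',cv2.resize(z,None,fx=2.4,fy=2.4,interpolation=cv2.INTER_CUBIC))
cv2.imwrite('pics/s3z.png',cv2.resize(im2[150:290,210:410,::-1],None,fx=4,fy=4,interpolation=cv2.INTER_CUBIC))
print(delta([.5544,-.0824,.1015]).round(4))
E
```

```text
time: 3.05
position: [0.5496, -0.0756, 0.1271]
tool_rot: [0.993, 1.341, -1.002]
ft_force: [-1.2, 0.5, -1.1]
grip_width: 0.005
[ 0.5496 -0.0756  0.1271] 3.05 [-1.2  0.5 -1.1]
[ 0.1044 -0.0038  0.0148]
```

View pics/w3z.png

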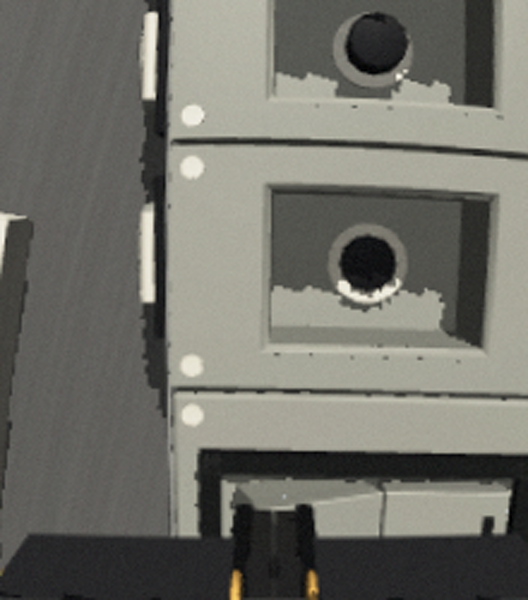

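View pics/s3z.png

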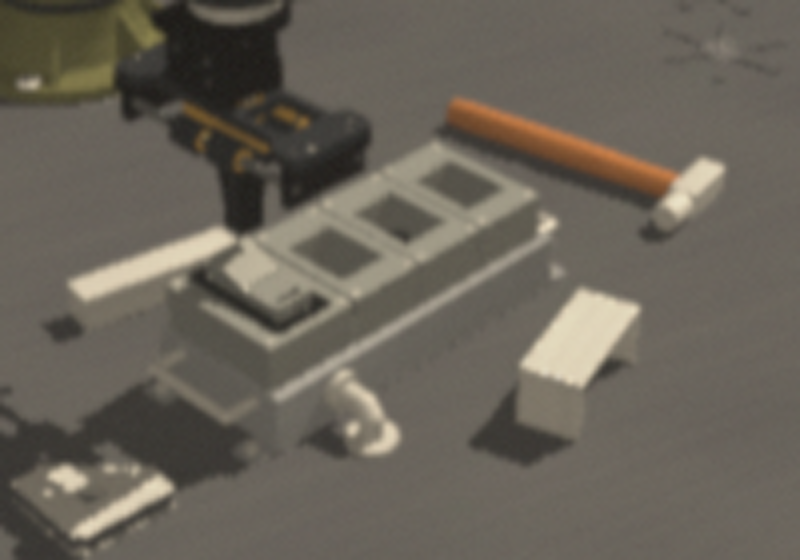

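```bash
python3 -m jog '[{"rot":[0,0,0],"travel":[0.02,0,0.014],"jaw":1},{"rot":[0,0,0],"travel":[0,0,0],"jaw":1},{"rot":[0,0,0],"travel":[0,0,0],"jaw":1}]'
python3 - <<'E'
from sim import *
s=ctrl.get_state();print(s['position'].round(4),s['ft_force'].round(1),delta([.5544,-.0824,.1015]).round(4)); print(R.from_rotvec(s['tool_rot']).as_matrix().round(3))
E
```

```text
time: 3.45
position: [0.5565, -0.0842, 0.1278]
tool_rot: [1.0, 1.328, -0.998]
ft_force: [0.2, -0.7, 0.5]
grip_width: 0.006
[ 0.5565 -0.0842  0.1278] [ 0.2 -0.7  0.5] [ 0.0877 -0.0052 -0.0078]
[[ 0.002  0.961  0.277]
 [ 0.     0.277 -0.961]
 [-1.     0.002  0.001]]
```

```bash
python3 -m jog '[{"rot":[0,0,0],"travel":[0.02,-0.005,-0.006],"jaw":1},{"rot":[0,0,0],"travel":[0.02,0,0],"jaw":1},{"rot":[0,0,0],"travel":[0.02,0,0],"jaw":1},{"rot":[0,0,0],"travel":[0.01,0,0],"jaw":1},{"rot":[0,0,0],"travel":[0.01,0,0],"jaw":1},{"rot":[0,0,0],"travel":[0,0,0],"jaw":1}]'
python3 - <<'E'
from sim import *
s=ctrl.get_state();print(s['position'].round(4),s['ft_force'].round(1),delta([.5544,-.0824,.1015]).round(4))
E
```

```text
time: 4.05
position: [0.5533, -0.0826, 0.1042]
tool_rot: [1.0, 1.331, -0.999]
ft_force: [-7.4, -0.2, 14.1]
grip_width: 0.006
[ 0.5533 -0.0826  0.1042] [-7.4 -0.2 14.1] [0.009  0.0038 0.0005]
```

```bash
python3 -m jog '[{"rot":[0,0,0],"travel":[0.007,0,0],"jaw":1},{"rot":[0,0,0],"travel":[0,0,0],"jaw":1}]'; python3 -m jog '[{"rot":[0,0,0],"travel":[-0.06,0,0],"jaw":1},{"rot":[0,0,0],"travel":[-0.12,0,0],"jaw":1},{"rot":[0,0,0],"travel":[0,0,0.15],"jaw":1},{"rot":[0,0,0],"travel":[0,0,0.15],"jaw":1},{"rot":[0,0,0],"travel":[0,0,0],"jaw":1},{"rot":[0,0,0],"travel":[0,0,0],"jaw":1}]'
python3 - <<'E'
from sim import *
s,im=snap('wrist','w4.png'); print(s['position'].round(4),s['time'],s['ft_force'].round(1))
z=im[0:250,200:420,::-1]; cv2.imwrite('pics/w4z.png',cv2.resize(z,None,fx=2.4,fy=2.4,interpolation=cv2.INTER_CUBIC))
E
```

```text
time: 4.25
position: [0.5532, -0.0826, 0.1039]
tool_rot: [1.001, 1.331, -0.999]
ft_force: [-12.5, 1.3, 26.9]
grip_width: 0.009
time: 4.85
position: [0.5787, -0.1702, 0.1539]
tool_rot: [1.001, 1.328, -1.002]
ft_force: [-0.4, 1.7, -0.7]
grip_width: 0.005
[ 0.5787 -0.1702  0.1539] 4.85 [-0.4  1.7 -0.7]
```

View pics/w4z.png

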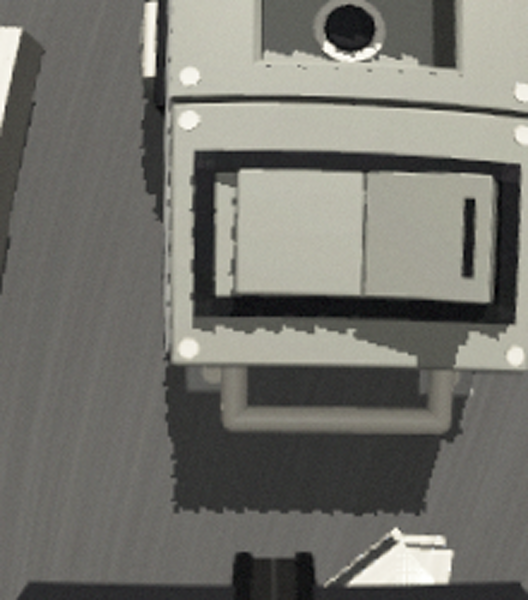

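The rocker is OFF: the front face is flat and the rear face is up. Next is the middle well.

Run:
```python
from sim import *
print(delta([.539,.0624,.12]).round(4))
```

```text
[ 0.1132  0.0867 -0.7757]
```

```bash
python3 -m jog '[{"rot":[0,0,0],"travel":[0,0.015,-0.155],"jaw":1},{"rot":[0,0,0],"travel":[0,0.015,-0.155],"jaw":1},{"rot":[0,0,0],"travel":[0,0.015,-0.155],"jaw":1},{"rot":[0,0,0],"travel":[0,0.02,-0.155],"jaw":1},{"rot":[0,0,0],"travel":[0,0.022,-0.156],"jaw":1},{"rot":[0,0,0],"travel":[0,0,0],"jaw":1},{"rot":[0,0,0],"travel":[0,0,0],"jaw":1},{"rot":[0,0,0],"travel":[0,0,0],"jaw":1}]'
python3 - <<'E'
from sim import *
s,im=snap('wrist','w5.png'); print(s['position'].round(4),s['time'],s['ft_force'].round(1),delta([.539,.0624,.12]).round(4))
z=im[80:280,210:420,::-1]; cv2.imwrite('pics/w5z.png',cv2.resize(z,None,fx=2.6,fy=2.6,interpolation=cv2.INTER_CUBIC))
print(R.from_rotvec(s['tool_rot']).as_matrix().round(3))
E
```

```text
time: 5.7
position: [0.5388, 0.0616, 0.1544]
tool_rot: [0.999, 1.329, -0.999]
ft_force: [-0.5, -0.1, 0.4]
grip_width: 0.005
[0.5388 0.0616 0.1544] 5.7 [-0.5 -0.1  0.4] [ 0.1149  0.0014 -0.0049]
[[ 0.     0.961  0.278]
 [-0.     0.278 -0.961]
 [-1.     0.     0.   ]]
```

View pics/w5z.png

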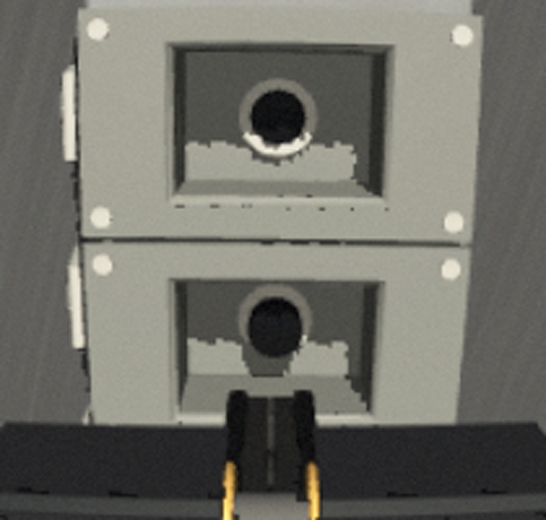

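```bash
python3 -m jog '[{"rot":[0,0,0],"travel":[0.1,0.0014,-0.0045],"jaw":1},{"rot":[0,0,0],"travel":[0.08,0,0],"jaw":1},{"rot":[0,0,0],"travel":[0,0,0],"jaw":1},{"rot":[0,0,0],"travel":[0,0,0],"jaw":1}]'
python3 - <<'E'
from sim import *
s,im=snap('wrist','w6.png'); print(s['position'].round(4),s['time'],s['ft_force'].round(1),delta([.539,.0624,.06]).round(4))
z=im[80:280,210:420,::-1]; cv2.imwrite('pics/w6z.png',cv2.resize(z,None,fx=2.6,fy=2.6,interpolation=cv2.INTER_CUBIC))
E
```

```text
time: 6.15
position: [0.5391, 0.0621, 0.1007]
tool_rot: [1.0, 1.329, -1.001]
ft_force: [0.6, 0.3, 0.7]
grip_width: 0.002
[0.5391 0.0621 0.1007] 6.15 [0.6 0.3 0.7] [ 0.1384 -0.003  -0.0007]
```

View pics/w6z.png

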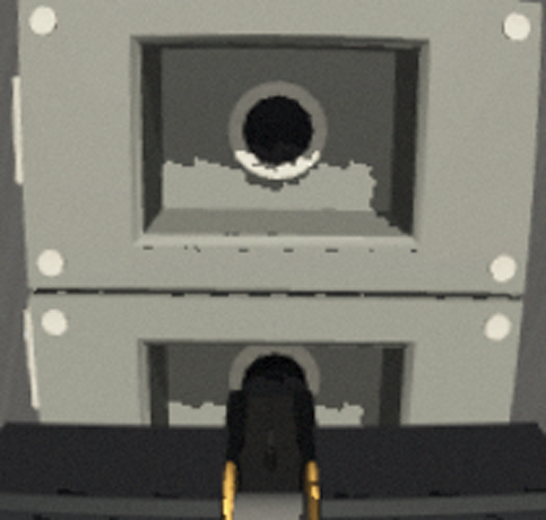

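The fingertip sits over the middle well, in line with the key. I'll press it.

```bash
python3 -m jog '[{"rot":[0,0,0],"travel":[0.05,-0.001,0],"jaw":1},{"rot":[0,0,0],"travel":[0.04,0,0],"jaw":1},{"rot":[0,0,0],"travel":[0.02,0,0],"jaw":1},{"rot":[0,0,0],"travel":[0.02,0,0],"jaw":1},{"rot":[0,0,0],"travel":[0.01,0,0],"jaw":1},{"rot":[0,0,0],"travel":[0,0,0],"jaw":1}]'
```

```text
time: 6.8
position: [0.5389, 0.0633, 0.0603]
tool_rot: [1.0, 1.33, -0.999]
ft_force: [-4.8, -1.0, 15.8]
grip_width: 0.007
```

```bash
python3 -m jog '[{"rot":[0,0,0],"travel":[0.006,0,0],"jaw":1},{"rot":[0,0,0],"travel":[0,0,0],"jaw":1}]'
python3 -m jog '[{"rot":[0,0,0],"travel":[-0.1,0,0],"jaw":1},{"rot":[0,0,0],"travel":[-0.13,0,0],"jaw":1},{"rot":[0,0,0],"travel":[-0.1,0,0],"jaw":1},{"rot":[0,0,0],"travel":[0,0,0],"jaw":1},{"rot":[0,0,0],"travel":[0,0,0],"jaw":1}]'
python3 - <<'E'
from sim import *
s,im=snap('wrist','w7.png'); print(s['position'].round(4),s['time'],s['ft_force'].round(1),delta([.6006,-.0694,.135]).round(4))
z=im[80:280,210:420,::-1]; cv2.imwrite('pics/w7z.png',cv2.resize(z,None,fx=2.6,fy=2.6,interpolation=cv2.INTER_CUBIC))
E
```

```text
time: 7.0
position: [0.5389, 0.0633, 0.0601]
tool_rot: [1.0, 1.331, -0.999]
ft_force: [-10.8, -2.3, 27.0]
grip_width: 0.006
time: 7.5
position: [0.5387, 0.0634, 0.1557]
tool_rot: [1.0, 1.329, -0.998]
ft_force: [0.2, 0.5, -0.3]
grip_width: 0.003
[0.5387 0.0634 0.1557] 7.5 [ 0.2  0.5 -0.3] [0.0651 0.0776 0.483 ]
```

View pics/w7z.png

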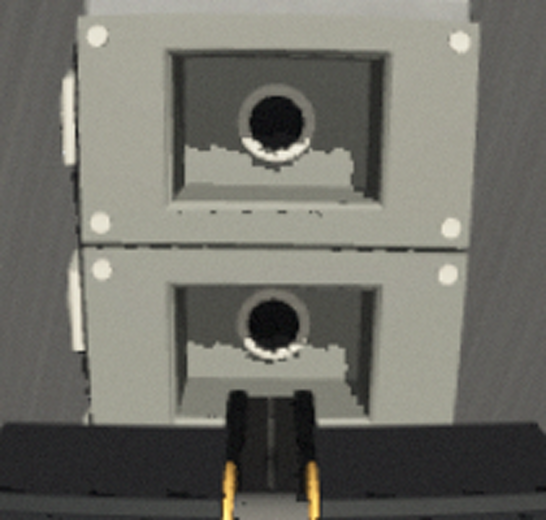

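The middle key now looks like its neighbour, fully in. Next is ON, on the rear face.

```bash
python3 -m jog '[{"rot":[0,0,0],"travel":[0,0.0194,0.12],"jaw":1},{"rot":[0,0,0],"travel":[0,0.0194,0.121],"jaw":1},{"rot":[0,0,0],"travel":[0,0.0194,0.121],"jaw":1},{"rot":[0,0,0],"travel":[0,0.0194,0.121],"jaw":1},{"rot":[0,0,0],"travel":[0.06,0,0],"jaw":1},{"rot":[0,0,0],"travel":[0,0,0],"jaw":1},{"rot":[0,0,0],"travel":[0,0,0],"jaw":1}]'
python3 - <<'E'
from sim import *
s,im=snap('wrist','w8.png'); print(s['position'].round(4),s['time'],s['ft_force'].round(1),delta([.6006,-.0694,.1035]).round(4))
z=im[80:280,210:420,::-1]; cv2.imwrite('pics/w8z.png',cv2.resize(z,None,fx=2.6,fy=2.6,interpolation=cv2.INTER_CUBIC))
E
```

```text
time: 8.25
position: [0.6001, -0.0685, 0.1359]
tool_rot: [0.997, 1.333, -1.001]
ft_force: [0.3, 0.5, 0.1]
grip_width: 0.003
[ 0.6001 -0.0685  0.1359] 8.25 [0.3 0.5 0.1] [ 0.111  -0.0013  0.0039]
```

View pics/w8z.png

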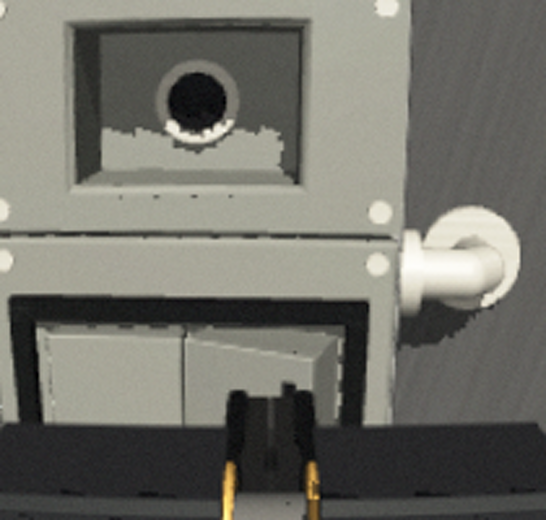

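```bash
python3 -m jog '[{"rot":[0,0,0],"travel":[0.03,-0.018,0.002],"jaw":1},{"rot":[0,0,0],"travel":[0.02,0,0],"jaw":1},{"rot":[0,0,0],"travel":[0.02,0,0],"jaw":1},{"rot":[0,0,0],"travel":[0.02,0,0],"jaw":1},{"rot":[0,0,0],"travel":[0.02,0,0],"jaw":1},{"rot":[0,0,0],"travel":[0.006,0,0],"jaw":1},{"rot":[0,0,0],"travel":[0,0,0],"jaw":1}]'
```

```text
time: 9.0
position: [0.5975, -0.0711, 0.1039]
tool_rot: [1.0, 1.328, -0.997]
ft_force: [0.3, 0.9, 5.2]
grip_width: 0.004
```

```bash
python3 -m jog '[{"rot":[0,0,0],"travel":[0.01,0,0],"jaw":1},{"rot":[0,0,0],"travel":[0.005,0,0],"jaw":1},{"rot":[0,0,0],"travel":[0,0,0],"jaw":1}]'; python3 -m jog '[{"rot":[0,0,0],"travel":[-0.06,0,0],"jaw":1},{"rot":[0,0,0],"travel":[-0.15,0,0],"jaw":1},{"rot":[0,0,0],"travel":[-0.15,0,0.1],"jaw":1},{"rot":[0,0,0],"travel":[0,0,0.15],"jaw":1},{"rot":[0,0,0],"travel":[0,0,0.1],"jaw":1},{"rot":[0,0,0],"travel":[0,0,0],"jaw":1},{"rot":[0,0,0],"travel":[0,0,0],"jaw":1}]'
python3 - <<'E'
from sim import *
s,im=snap('wrist','w9.png'); snap('top','t9.png'); print(s['position'].round(4),s['time'],s['ft_force'].round(1))
z=im[0:250,200:420,::-1]; cv2.imwrite('pics/w9z.png',cv2.resize(z,None,fx=2.4,fy=2.4,interpolation=cv2.INTER_CUBIC))
E
```

```text
time: 9.3
position: [0.5976, -0.0711, 0.1035]
tool_rot: [1.002, 1.329, -0.996]
ft_force: [-8.1, 3.2, 29.9]
grip_width: 0.002
time: 10.0
position: [0.6242, -0.171, 0.202]
tool_rot: [1.0, 1.33, -1.002]
ft_force: [0.7, 0.7, -0.4]
grip_width: 0.004
[ 0.6242 -0.171   0.202 ] 10.0 [ 0.7  0.7 -0.4]
```

View pics/w9z.png

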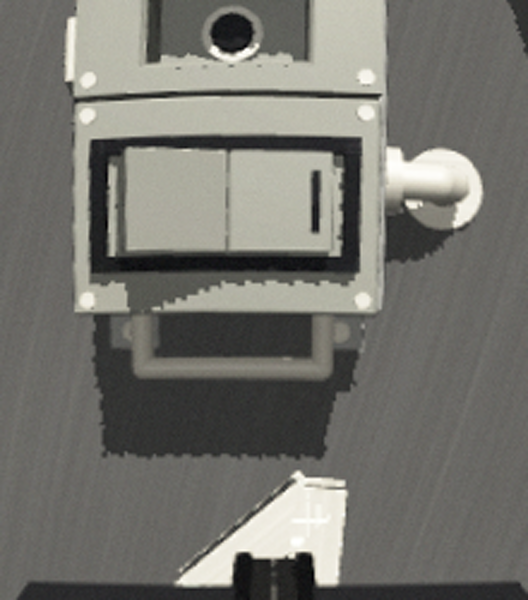

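View pics/t9.png

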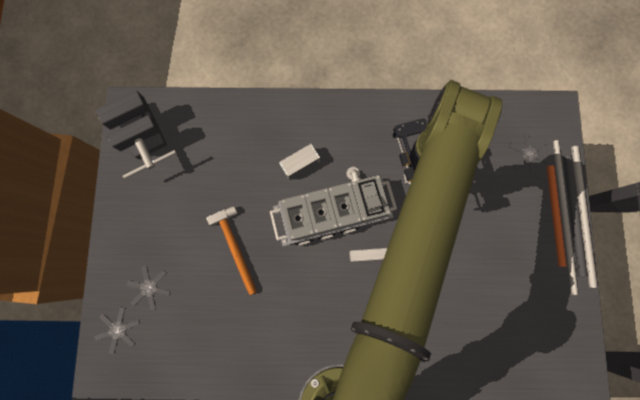

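The rocker is ON, as at the start. The loose things are unmoved where I can see them, and the arm is clear of everything.

```bash
python3 -c "
from bench import ctrl
print(ctrl.close_job(), ctrl.get_state()['ft_force'])"
```

```text
the job is handed in; nothing more can be done
the job is handed in; nothing more can be done
```

The job is done and handed in at about 10 s on the clock. The tripped breaker was the middle one.

**What I did:** With the gripper shut, I pressed the rocker to OFF, pressed the middle key in, then pressed the rocker back to ON.

| Press | Stopped at (above the bench) | Force at the stop |
|---|---|---|
| Rocker front face, OFF | 103.9 mm | 27 N |
| Middle key | 60.1 mm | 27 N |
| Rocker rear face, ON | 103.5 mm | 30 N |

**Last checks:**
- **Key:** after the press, the middle key looked the same as its neighbour, fully in.
- **Rocker:** the final close-up shows it as it stood at the start, ON.
- **Other keys and loose things:** I went into no other well. The hammer, the bracket and the visible part of the tube lie where they were. The arm hid the magnet from the top view; the wrist camera showed it in place but I did not measure it.
- **Arm:** it was touching nothing at hand-in, with about 1 N on the wrist sensor.

**Disagreements:**
- **Camera positions:** the top and wrist cameras differed by about 5 mm, and key heights worked out from both together were unusable. I used the wrist views, which agreed with each other to about 1 mm.
- **Which key:** I picked it from the wrist and scene pictures, not from a measured height.
- **ON press:** I pressed about 20 mm from the pivot instead of 24 mm, to stay off the moulded bar.

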